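# Index a draining turntable to its chute

## Robot

A 6-joint arm with a two-finger parallel gripper is mounted at the origin on the work surface. World frame = base frame: x ahead of the robot, y to its left, z up, the work surface at z = 0. Lengths are in m, angles in rad, forces in N, time in s.
With the tool pointing down it reaches from about 0.25 to 0.775 m from the base axis. Payload 4 kg.
Tool frame: the origin (TCP) lies between the finger pads; the fingertips stand 17 mm ahead of it and the grasp point (between the pads) lies 2 mm behind it (tcp_to_tips is the z of the fingertips in the tool frame, in m); z points along the fingers, y is the line along which they close (so a half turn about z gives the same grasp; the last joint's range is limited). The gripper opens to 85 mm and grips with 20 to 120 N. Pads are 22 mm wide; open, the fingers measure 114 mm over their backs; the gripper's body (76 mm by 85 mm) begins 54 mm behind the grasp point. The pads swing forward as they close: fully open they stand 13 mm farther back than shut.
Start: joints at [-1.443, 0.087, 1.371, -0, 1.684, -0.103], TCP at [0.126, -0.535, 0.248] pointing down, gripper open.
Joint ranges: [-3.1, 3.1], [-0.76, 2.03], [0.27, 2.55], [-1.08, 4.22], [0.17, 2.65], [-2.57, 2.57]. Speed limits (rad/s): [2.79, 2.79, 3.14, 3.14, 3.14, 3.14].

## Interface

Orientations are given as a rotation vector (axis times angle).
In Python, from bench import get_state, get_image, hand_in, tcp_to_tips gives the robot as it stands.
- The arm moves only by the tool step_arm, never from a script. Its argument "steps" is a list of rows, each a list of 5 numbers: the shift along the tool's x, y, z in cm, then the turn about the tool's z in rad, then the closure, from 0 (fully open) to 1 (shut). A call has 1 to 5 rows; each row is the pose to reach, as a shift and turn from the pose commanded when the call began, along the tool's axes at that moment; what a row does not reach only later rows make up. A row lasts 1/12 s, in which the tool goes at most 41.7 mm and 7.16 degrees, less where a joint would pass 70% of its speed; a pose out of reach is approached as far as the arm can. A call with a gripper value outside its range is refused whole. The fingers move at their own pace and stop on an object; "force" is the grip in N (left out, the last holds). Time passes only in rows, so rows that repeat a pose let the fingers close. It gives the time, the measured TCP pose, the force, the opening and the grip force at its end, in the units of the state.
- get_state(): the state, without advancing time (a new reading comes with each control period).
- get_image(name): name is "scene" or "top" or "wrist"; returns a dict with "frame" (420x560x3 uint8, red, green, blue), "fx", "fy", "cx", "cy" (pixels), "eye" and "orientation" of the camera in the world. Camera axes: x right, y down, z forward; pixel columns grow to the right and rows downward; lengths in m; the calibration is good to about 2 mm. A picture is of the moment at which its call begins. There is no depth.
- hand_in(): hands the job in; it is judged then, once.
The state is a dict: "time": time; "q": joint angles; "qvel": joint speeds; "joint_efforts": joint torques, N m; "position": TCP position; "orientation": TCP orientation; "wrist_force": force on the tool from outside, world axes, zero at the start; "wrist_torque": the same for the moment, N m; "width": finger opening in m; "grasp_force": force on a finger pad.
Only numpy, scipy, OpenCV 4.12 (cv2) and the standard library are available. Lean on these libraries where they do the work, as an engineer would, in place of code of your own. Each camera call takes 0.05 s, during which the arm holds its last target. There are 200 camera calls.

## Task

The wooden draining turntable by the sink has been left one click stop away from its drain chute. Turn it anticlockwise (seen from above) to the next click stop, so that its spout lines up with the steel chute on its base; do not go past to the stop beyond. Turn it gently so that the upturned bowl stays where it lies on the tray, then let go.

Things in the scene. Friction and masses are not known exactly. Their poses are not given: they have to be found in the camera images.
- turntable (a joint): Angle (rad, grows anticlockwise from above) of the round wooden tray, 300 mm across, rim top 46 mm above the counter, on a vertical hinge over a fixed steel base. At 1.05 the wooden spout (34 mm wide) on its rim lies over the base's steel chute. Click stops at 0, 1.05, 2.09; starts near 0. A detent pulls it to the nearest stop (up to 4 N at the grip post to leave one; past half-way it pulls on).
- hub (a point): The hinge axis of the turntable, at the height of the tray's floor (34 mm above the counter). It belongs to the fixed base: x points along the chute, horizontally outward; z is up. The chute ends 215 mm from the axis.
- grip_post (a point): Upright round wooden dowel fixed on the tray, diameter 22 mm, to turn it by: 115 mm from the hinge axis, straight opposite the spout, top 130 mm above the counter. The point is on the dowel's axis, 110 mm above the counter. The loose wooden pestle standing on the counter is not it.
- bowl_mid (a point): Centre, half-way up, of the loose olive-green melamine bowl that lies mouth down near the middle of the tray: 110 mm across, 50 mm high (its top 84 mm above the counter), about 0.13 kg; z is up.
Not all that is in view belongs to the job. Of the things that look like the part that bears bowl_mid, the middle-sized one is meant.

How it is judged:
By the outcome, as a careful person would: the job done as asked, in the order asked, and still so for the second after the job is handed in, with the robot touching nothing.
It also fails if it takes over 32 s, if anything falls off the work surface, if the arm or the gripper's body presses on something with over 40 N, if the wrist force passes 120 N, or if a joint passes its speed limit or range.

## Working session

There is one attempt and no reset: what is moved stays moved. The work goes in short steps, Python scripts to look and compute and a tool call to move; the robot and the scene stay as the last step left them, time stands still between calls to the robot, and variables do not carry over. Pictures are saved under pics/ and viewed, at most 10 in all, crops included, and the job is handed in when it is done.

Besides the shell and the picture viewer there is one more tool, called after "Request:" as name(argument=value, ...) on one line, values as JSON. step_arm: Moves the arm, as the interface text tells. Its arguments: {"type":"object","properties":{"steps":{"type":"array","items":{"type":"array","items":{"type":"number"}}},"force":{"type":"number"}},"required":["steps"]}

```bash
mkdir -p pics; cat > h.py <<'E'
import numpy as np,cv2
from scipy.spatial.transform import Rotation as R
from bench import get_state,get_image
def snap(n,f):
    im=get_image(n); cv2.imwrite(f'pics/{f}.png',im['frame'][:,:,::-1]); return im
def rot(o):
    o=np.array(o); return o if o.shape==(3,3) else (R.from_rotvec(o).as_matrix() if o.size==3 else R.from_quat(o).as_matrix())
def cast(im,u,v,z):
    d=rot(im['orientation'])@np.array([(u-im['cx'])/im['fx'],(v-im['cy'])/im['fy'],1]); e=np.array(im['eye']); return e+d*(z-e[2])/d[2]
def proj(im,p):
    c=rot(im['orientation']).T@(np.array(p)-np.array(im['eye'])); return c[0]/c[2]*im['fx']+im['cx'],c[1]/c[2]*im['fy']+im['cy']
E
python3 - <<'E'
from h import *
import pickle
a=snap('top','top0');b=snap('scene','scene0');pickle.dump((a,b),open('v.pkl','wb'))
s=get_state();print(s['time'],s['position'],s['orientation'],a['orientation'],a['eye'],b['eye'])
cv2.imwrite('pics/both.png',cv2.resize(np.hstack([a['frame'],b['frame']])[:,:,::-1],(800,300)))
E
```

```text
0.1 [ 0.12577112 -0.53502363  0.24723798] [-3.11872205e+00 -3.61562847e-01  6.64963519e-05] [-2.1129777   2.14569164 -0.19082489] [ 0.41271615 -0.04475086  0.94153669] [ 0.95972925 -0.12219892  0.6115549 ]
```

View pics/top0.png

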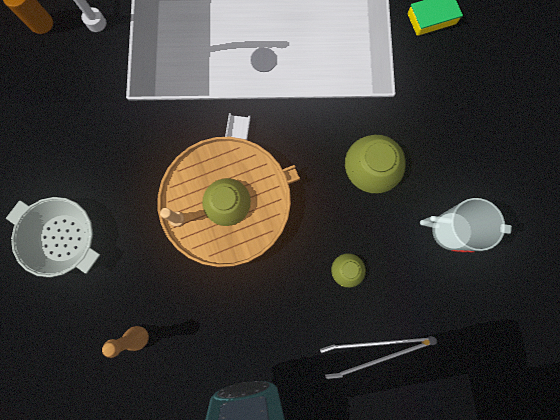

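View pics/scene0.png

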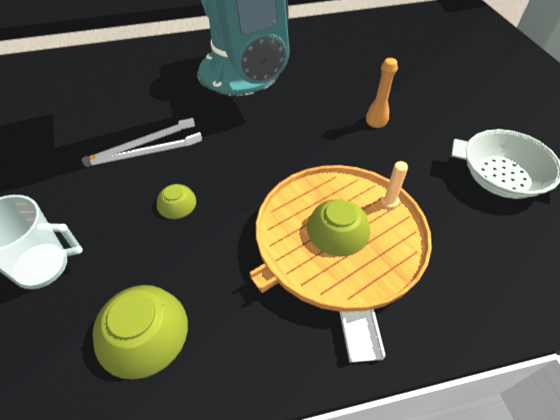

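Top view: the tray is at about (225,202), spout at (292,175), chute at (238,126), and grip post top at (166,214).
- Post lookalikes: dowel on the tray (166,214), which I choose, and the loose pestle (108,348).
- Bowl lookalikes: large (375,163), small (348,270), and the mid-sized one on the tray (227,201), which I choose.

The scene view agrees: post top at (400,166), pestle at (390,65).

```bash
python3 - <<'E'
from h import *
import pickle
a,b=pickle.load(open('v.pkl','rb'))
f=a['frame'];hsv=cv2.cvtColor(f,cv2.COLOR_RGB2HSV)
m=((hsv[...,0]>5)&(hsv[...,0]<24)&(hsv[...,1]>60)&(hsv[...,2]>90)).astype('uint8')
m=cv2.morphologyEx(m,cv2.MORPH_OPEN,np.ones((21,21)))
c=max(cv2.findContours(m,0,2)[0],key=cv2.contourArea);e=cv2.fitEllipse(cv2.convexHull(c));print(e)
hub=cast(a,*e[0],.046);print('hub',hub, 'edge',cast(a,e[0][0]+66,e[0][1],.046)-hub)
print('post top',p:=cast(a,166,214,.13),'scene',cast(b,400,166,.13))
d=(p-hub)[:2];print(np.linalg.norm(d),np.arctan2(*d[::-1]))
for n,u,v in (('spout',293,174),('chute',238,120)):
    q=cast(a,u,v,.04)-hub;print(n,np.linalg.norm(q[:2]),np.arctan2(q[1],q[0]))
print('bowl',cast(a,224,197,.084))
s=get_state();print(rot(s['orientation']).round(3))
x=cv2.resize(f[150:260,140:320],None,fx=4,fy=4,interpolation=2)[:,:,::-1];y=cv2.resize(b['frame'][140:330,240:440],None,fx=2.3,fy=2.3)[:,:,::-1]
cv2.imwrite('pics/crop.png',x)
E
```

```text
((223.83770751953125, 200.95376586914062), (129.14430236816406, 134.52114868164062), 69.79717254638672)
hub [0.58102386 0.08093475 0.046     ] edge [-0.0022774  -0.14840007  0.        ]
post top [0.54014378 0.18605648 0.13      ] scene [0.54629094 0.18667357 0.13      ]
0.11279077378393047 1.9416827340223977
spout 0.16863030351183672 -1.1973238579223295
chute 0.19638728715635656 -0.15631807541965703
bowl [0.58255342 0.07533374 0.084     ]
[[ 0.973  0.229 -0.   ]
 [ 0.229 -0.973  0.002]
 [ 0.    -0.002 -1.   ]]
```

View pics/crop.png

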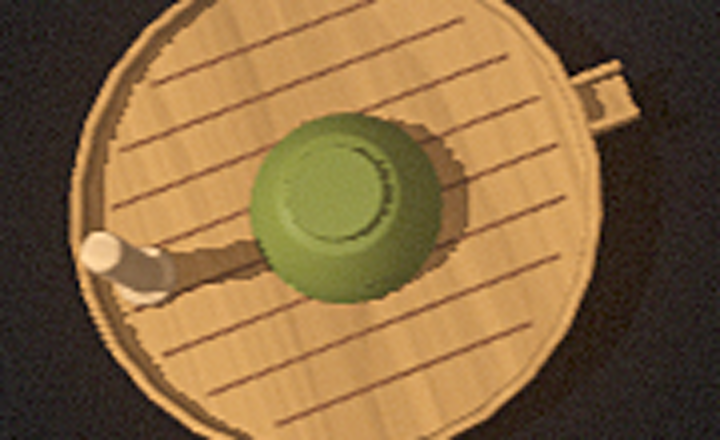

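The crop shows the dowel fixed on the tray, top at about (166,213) in the full image, directly opposite the spout. It is clear of the mid-sized bowl, so the choice is confirmed. Post angle is 1.94 rad and the target is about 2.99. I'll grip it along the tangent, with the tool y at 0.37 rad.

Request:
step_arm(steps=[[2.8,-3.0,0,0,0],[5.7,-6.1,0,0,0],[8.5,-9.1,0,0,0],[11.4,-12.1,0,0,0],[14.2,-15.2,0,0,0]])

```text
time: 0.52
position: [0.2296, -0.3533, 0.2476]
orientation: [-3.12, -0.36, -0.0]
wrist_force: [1.0, -0.3, -0.1]
width: 0.0854
grasp_force: 0.0
```

Request:
step_arm(steps=[[2.8,-3.0,0,0,0],[5.7,-6.1,0,0,0],[8.5,-9.1,0,0,0],[11.4,-12.1,0,0,0],[14.2,-15.2,0,0,0]])

```text
time: 0.93
position: [0.3327, -0.1731, 0.248]
orientation: [3.121, 0.361, 0.0]
wrist_force: [0.7, -0.3, 0.1]
width: 0.0853
grasp_force: 0.0
```

Request:
step_arm(steps=[[2.8,-3.0,0,0,0],[5.7,-6.1,0,0,0],[8.5,-9.1,0,0,0],[11.4,-12.1,0,0,0],[14.2,-15.2,0,0,0]])

```text
time: 1.35
position: [0.4361, 0.0073, 0.248]
orientation: [3.12, 0.362, -0.0]
wrist_force: [0.1, 0.2, 0.6]
width: 0.0858
grasp_force: 0.0
```

Request:
step_arm(steps=[[2.8,-3.0,0,0,0],[5.7,-6.1,0,0,0],[8.5,-9.1,0,0,0],[11.4,-12.1,0,0,0],[14.2,-15.2,0,0,0]])

```text
time: 1.77
position: [0.5395, 0.1873, 0.2475]
orientation: [3.12, 0.362, -0.001]
wrist_force: [0.7, 0.6, 0.7]
width: 0.0855
grasp_force: 0.0
```

Request:
step_arm(steps=[[0,0,0,-0.12,0],[0,0,0,-0.24,0],[0,0,0,-0.36,0],[0,0,0,-0.48,0],[0,0,0,-0.6,0]])

```text
time: 2.18
position: [0.5388, 0.1855, 0.2473]
orientation: [-2.87, -1.277, 0.003]
wrist_force: [0.2, -0.9, -0.3]
width: 0.0855
grasp_force: 0.0
```

Request:
step_arm(steps=[[0,0,0,-0.12,0],[0,0,0,-0.24,0],[0,0,0,-0.36,0],[0,0,0,-0.48,0],[0,0,0,-0.6,0]])

```text
time: 2.6
position: [0.5388, 0.1852, 0.2475]
orientation: [-2.365, -2.067, 0.002]
wrist_force: [0.5, -0.3, 0.2]
width: 0.0855
grasp_force: 0.0
```

Request:
step_arm(steps=[[0,0,0,-0.12,0],[0,0,0,-0.24,0],[0,0,0,-0.36,0],[0,0,0,-0.48,0],[0,0,0,-0.51,0]])

```text
time: 3.02
position: [0.5388, 0.1852, 0.2475]
orientation: [-1.769, -2.595, 0.002]
wrist_force: [1.2, -0.1, 0.4]
width: 0.0857
grasp_force: 0.0
```

```bash
python3 - <<'E'
from h import *
s=get_state();print(s['time'],s['position'],s['q'],s['wrist_force']);M=rot(s['orientation']);print(M.round(3))
print('to post, tool cm',100*M.T@(np.array([.5405,.1875,.112])-s['position']))
im=snap('wrist','w1');print(proj(im,[.54,.187,.13]))
E
```

```text
3.0167 [0.53877053 0.18518273 0.2474824 ] [ 2.31605721e-01  1.32404500e-01  1.32280831e+00 -1.03261260e-04
  1.68788331e+00 -1.42889650e-01] [ 1.22768845 -0.070794    0.38171008]
[[-0.366  0.931 -0.001]
 [ 0.931  0.366 -0.   ]
 [ 0.    -0.002 -1.   ]]
to post, tool cm [ 0.15087982  0.26608391 13.54787287]
(np.float64(279.80417411733345), np.float64(202.15805299273896))
```

View pics/w1.png

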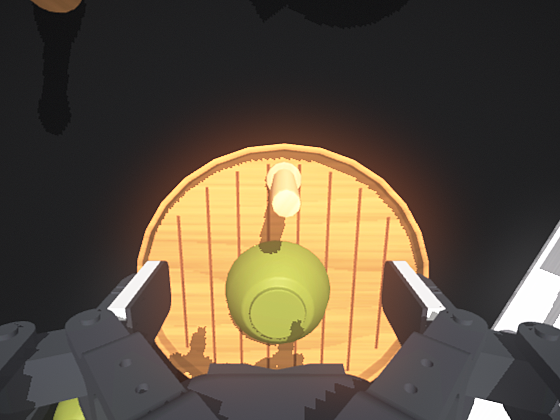

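Wrist view: the post top is at (287,203), 7 px right of the prediction, with the bowl well clear of the fingers. I'll refine the position from this view.

```bash
python3 - <<'E'
from h import *
s=get_state();M=rot(s['orientation'])
im=get_image('wrist');p=cast(im,287,203,.13);print(p)
h=cast(im,283,0,.046)
d=p-[.581,.081,.13];print(np.linalg.norm(d),np.arctan2(d[1],d[0]))
print(100*M.T@(np.array([p[0],p[1],.112])-s['position']))
E
```

```text
[0.54500993 0.18828779 0.13      ]
0.1131634027130498 1.8944538221326197
[ 0.05822368  0.71336228 13.54860193]
```

Request:
step_arm(steps=[[0.1,0.6,2.0,0.03,0],[0.1,0.6,4.5,0.03,0],[0.1,0.6,7.5,0.03,0],[0.1,0.6,9.5,0.03,0],[0.1,0.6,11,0.03,0]])

```text
time: 3.53
position: [0.5428, 0.188, 0.1349]
orientation: [-1.813, -2.562, 0.006]
wrist_force: [-0.8, -0.4, 0.6]
width: 0.0853
grasp_force: 0.0
```

Request:
step_arm(steps=[[0,0,1.0,0,0],[0,0,1.8,0,0],[0,0,2.3,0,0],[0,0,2.3,0,0.2],[0,0,2.3,0,0.4]])

```text
time: 3.95
position: [0.5447, 0.1885, 0.116]
orientation: [1.813, 2.564, 0.001]
wrist_force: [-0.7, -0.6, 1.4]
width: 0.064
grasp_force: 0.0
```

Request:
step_arm(steps=[[0,0,0,0,0.5],[0,0,0,0,0.6],[0,0,0,0,0.65],[0,0,0,0,0.7],[0,0,0,0,0.75]], force=25)

```text
time: 4.37
position: [0.5445, 0.1884, 0.1158]
orientation: [1.813, 2.565, 0.001]
wrist_force: [-0.1, 1.1, 0.8]
width: 0.0218
grasp_force: 11.3
```

Request:
step_arm(steps=[[0,0,0,0,0.8],[0,0,0,0,0.85],[0,0,0,0,0.9],[0,0,0,0,0.9],[0,0,0,0,0.9]], force=25)

```text
time: 4.78
position: [0.5446, 0.1884, 0.1159]
orientation: [1.813, 2.565, 0.001]
wrist_force: [-0.1, -0.2, 4.7]
width: 0.021
grasp_force: 24.6
```

```bash
cat > g.py <<'E'
from h import *
import sys
s=get_state();M=rot(s['orientation']);hub=np.array([.581,.081]);p=np.array(s['position'])
d=p[:2]-hub;a=np.arctan2(d[1],d[0]);r=np.linalg.norm(d)
print(s['time'],p.round(4),'r',r.round(4),'post ang',a.round(3),'psi',np.arctan2(M[1,1],M[0,1]).round(3),s['width'],s['grasp_force'],s['wrist_force'].round(1) if hasattr(s['wrist_force'],'round') else s['wrist_force'])
for t in np.linspace(0,float(sys.argv[1]),6)[1:]:
    q=np.r_[hub+r*np.array([np.cos(a+t),np.sin(a+t)]),p[2]]
    print((100*M.T@(q-p)).round(2),-t.round(3))
E
python3 g.py 0.2
```

```text
4.7833 [0.5446 0.1884 0.1159] r 0.1134 post ang 1.898 psi 0.34 0.020960164610476787 24.627377092838287 [-0.1 -0.2  4.7]
[-0.   -0.45 -0.  ] -0.04
[-0.02 -0.91 -0.  ] -0.08
[-0.06 -1.36 -0.  ] -0.12
[-0.12 -1.81 -0.  ] -0.16
[-0.2  -2.26 -0.  ] -0.2
```

The post is gripped (21 mm opening, 25 N) with no side load. I'll turn it in small arcs.

Request:
step_arm(steps=[[0,-0.11,0,-0.01,0.9],[0,-0.28,0,-0.025,0.9],[-0.01,-0.57,0,-0.05,0.9],[-0.03,-0.85,0,-0.075,0.9],[-0.06,-1.14,0,-0.1,0.9]])

```text
time: 5.2
position: [0.5343, 0.1839, 0.1159]
orientation: [1.68, 2.653, 0.002]
wrist_force: [1.4, 0.1, 3.7]
width: 0.0208
grasp_force: 24.8
```

Request:
step_arm(steps=[[0,-0.28,0,-0.025,0.9],[-0.01,-0.57,0,-0.05,0.9],[-0.03,-0.85,0,-0.075,0.9],[-0.06,-1.14,0,-0.1,0.9],[-0.09,-1.42,0,-0.125,0.9]])

```text
time: 5.62
position: [0.5222, 0.1768, 0.1159]
orientation: [1.511, 2.751, 0.002]
wrist_force: [2.5, -0.7, 4.2]
width: 0.0213
grasp_force: 24.8
```

```bash
python3 g.py 0.15
```

```text
5.6167 [0.5222 0.1768 0.1159] r 0.1124 post ang 2.122 psi 0.567 0.021250548557468683 24.78688359260559 [ 2.5 -0.7  4.2]
[ 0.   -0.34 -0.  ] -0.03
[-0.01 -0.67 -0.  ] -0.06
[-0.03 -1.01 -0.  ] -0.09
[-0.06 -1.35 -0.  ] -0.12
[-0.1  -1.68 -0.  ] -0.15
```

Request:
step_arm(steps=[[0,-0.34,0,-0.03,0.9],[-0.01,-0.68,0,-0.06,0.9],[-0.03,-1.02,0,-0.09,0.9],[-0.06,-1.37,0,-0.12,0.9],[-0.11,-1.71,0,-0.15,0.9]])

```text
time: 6.03
position: [0.5088, 0.1662, 0.1159]
orientation: [1.3, 2.856, 0.001]
wrist_force: [4.6, -1.7, 3.2]
width: 0.0215
grasp_force: 24.7
```

Request:
step_arm(steps=[[0,-0.34,0,-0.03,0.9],[-0.01,-0.68,0,-0.06,0.9],[-0.03,-1.02,0,-0.09,0.9],[-0.06,-1.37,0,-0.12,0.9],[-0.11,-1.71,0,-0.15,0.9]])

```text
time: 6.45
position: [0.4969, 0.1536, 0.1159]
orientation: [1.082, 2.944, -0.001]
wrist_force: [4.7, -3.6, 2.3]
width: 0.0212
grasp_force: 24.7
```

Request:
step_arm(steps=[[0,-0.34,0,-0.03,0.9],[-0.01,-0.68,0,-0.06,0.9],[-0.03,-1.02,0,-0.09,0.9],[-0.06,-1.37,0,-0.12,0.9],[-0.11,-1.71,0,-0.15,0.9]])

```text
time: 6.87
position: [0.4871, 0.1394, 0.1159]
orientation: [0.858, 3.015, -0.003]
wrist_force: [5.0, -4.6, 1.7]
width: 0.021
grasp_force: 24.6
```

```bash
python3 g.py 0.15
```

```text
6.8667 [0.4871 0.1394 0.1159] r 0.1105 post ang 2.585 psi 1.016 0.02103546361791199 24.565053284168243 [ 5.  -4.6  1.7]
[-0.   -0.33 -0.  ] -0.03
[-0.02 -0.66 -0.  ] -0.06
[-0.04 -0.99  0.  ] -0.09
[-0.08 -1.32  0.  ] -0.12
[-0.12 -1.65  0.  ] -0.15
```

Request:
step_arm(steps=[[-0.03,-0.34,0,-0.03,0.9],[-0.05,-0.67,0,-0.06,0.9],[-0.1,-1.0,0,-0.09,0.9],[-0.15,-1.33,0,-0.12,0.9],[-0.22,-1.66,0,-0.15,0.9]])

```text
time: 7.28
position: [0.4798, 0.1243, 0.1159]
orientation: [0.63, 3.072, -0.003]
wrist_force: [5.1, -4.3, 3.0]
width: 0.0212
grasp_force: 24.7
```

Request:
step_arm(steps=[[-0.03,-0.3,0,-0.03,0.9],[-0.05,-0.6,0,-0.055,0.9],[-0.09,-0.9,0,-0.08,0.9],[-0.13,-1.15,0,-0.1,0.9],[-0.17,-1.35,0,-0.12,0.9]])

```text
time: 7.7
position: [0.4756, 0.1117, 0.1159]
orientation: [0.446, 3.106, -0.002]
wrist_force: [3.7, -4.4, 2.9]
width: 0.0217
grasp_force: 24.7
```

```bash
python3 g.py 0.1; python3 - <<'E'
from h import *
a=snap('top','top1');m=a['frame']
cv2.imwrite('pics/c1.png',cv2.resize(m[100:280,140:320],None,fx=3.3,fy=3.3,interpolation=2)[:,:,::-1])
E
```

```text
7.7 [0.4756 0.1117 0.1159] r 0.1098 post ang 2.858 psi 1.286 0.021698035115085213 24.732448160648346 [ 3.7 -4.4  2.9]
[-0.   -0.22  0.  ] -0.02
[-0.01 -0.44  0.  ] -0.04
[-0.02 -0.66  0.  ] -0.06
[-0.04 -0.88  0.  ] -0.08
[-0.06 -1.1   0.  ] -0.1
```

View pics/c1.png

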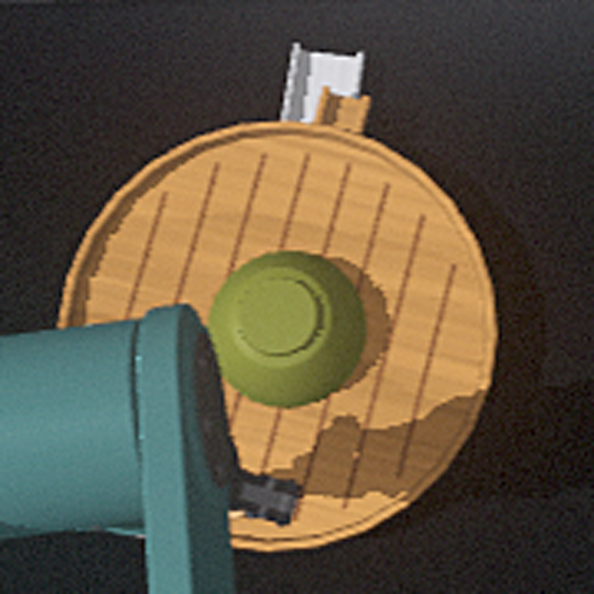

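The crop shows the spout at (345,108), just short of the chute at (325,85). The bowl hasn't moved. About 0.1 rad remains.

Request:
step_arm(steps=[[-0.03,-0.25,0,-0.02,0.9],[-0.05,-0.5,0,-0.045,0.9],[-0.07,-0.75,0,-0.065,0.9],[-0.1,-0.95,0,-0.085,0.9],[-0.12,-1.05,0,-0.095,0.9]])

```text
time: 8.17
position: [0.4734, 0.1017, 0.1159]
orientation: [0.298, 3.125, -0.001]
wrist_force: [4.0, -2.3, 4.7]
width: 0.0211
grasp_force: 24.8
```

```bash
python3 g.py 0.1; python3 - <<'E'
from h import *
a=snap('top','top2');m=a['frame']
cv2.imwrite('pics/c2.png',cv2.resize(m[100:280,140:320],None,fx=3.3,fy=3.3,interpolation=2)[:,:,::-1])
E
```

```text
8.1667 [0.4734 0.1017 0.1159] r 0.1096 post ang 2.952 psi 1.381 0.02105252754476963 24.812234044075012 [ 4.  -2.3  4.7]
[-0.   -0.22  0.  ] -0.02
[-0.01 -0.44  0.  ] -0.04
[-0.02 -0.66  0.  ] -0.06
[-0.03 -0.88  0.  ] -0.08
[-0.05 -1.09  0.  ] -0.1
```

View pics/c2.png

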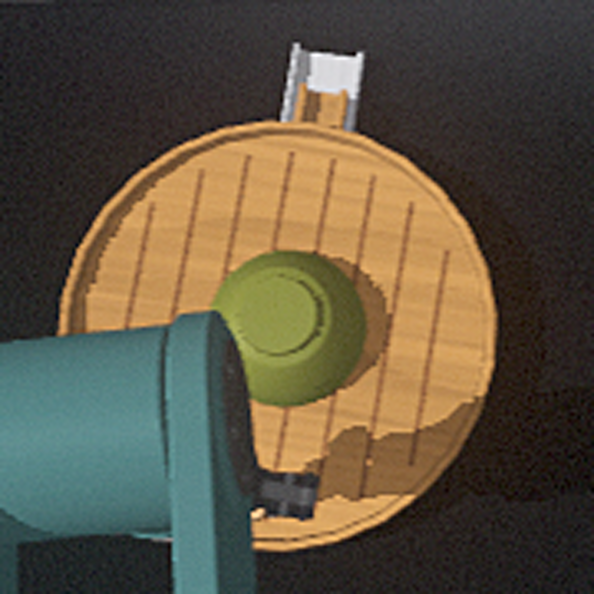

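The spout now sits centred in the chute at about (323,108), and the bowl hasn't moved. Next I ease off the radial load, open the gripper slowly and lift.

Request:
step_arm(steps=[[-0.1,0,0,0,0.9],[-0.15,0,0,0,0.9],[-0.2,0,0,0,0.85],[-0.2,0,0,0,0.8],[-0.2,0,0,0,0.75]])

```text
time: 8.63
position: [0.4734, 0.102, 0.1158]
orientation: [-0.298, -3.125, 0.001]
wrist_force: [-2.4, -1.8, 8.0]
width: 0.0214
grasp_force: 18.1
```

Request:
step_arm(steps=[[0,0,0,0,0.7],[0,0,0,0,0.6],[0,0,0,0,0.5],[0,0,0,0,0.4],[0,0,0,0,0.2]])

```text
time: 9.05
position: [0.4739, 0.1023, 0.1146]
orientation: [-0.298, -3.126, 0.0]
wrist_force: [-0.3, 0.1, 0.7]
width: 0.0618
grasp_force: 0.0
```

Request:
step_arm(steps=[[0,0,-0.5,0,0.1],[0,0,-1.5,0,0.1],[0,0,-3,0,0.1],[0,0,-5,0,0.1],[0,0,-7,0,0.1]])

```text
time: 9.47
position: [0.4743, 0.1022, 0.1867]
orientation: [-0.299, -3.127, 0.0]
wrist_force: [0.1, -0.8, -0.2]
width: 0.0767
grasp_force: 0.0
```

Request:
step_arm(steps=[[0,0,-2,0,0.1],[0,0,-4,0,0.1],[0,0,-6,0,0.1],[0,0,-7,0,0.1],[0,0,-7,0,0.1]])

```text
time: 9.88
position: [0.4758, 0.1023, 0.2593]
orientation: [0.298, 3.12, 0.002]
wrist_force: [0.4, -0.3, 0.3]
width: 0.077
grasp_force: 0.0
```

```bash
python3 - <<'E'
from h import *
a=snap('top','top3')['frame'];b=snap('scene','scene3')['frame']
cv2.imwrite('pics/c3.png',np.hstack([cv2.resize(m,(400,400),interpolation=2) for m in (a[100:280,140:320],b[140:380,220:460])])[:,:,::-1]);print(get_state()['wrist_force'])
E
```

```text
[-0.11407341  0.12586034 -1.00065578]
```

View pics/c3.png

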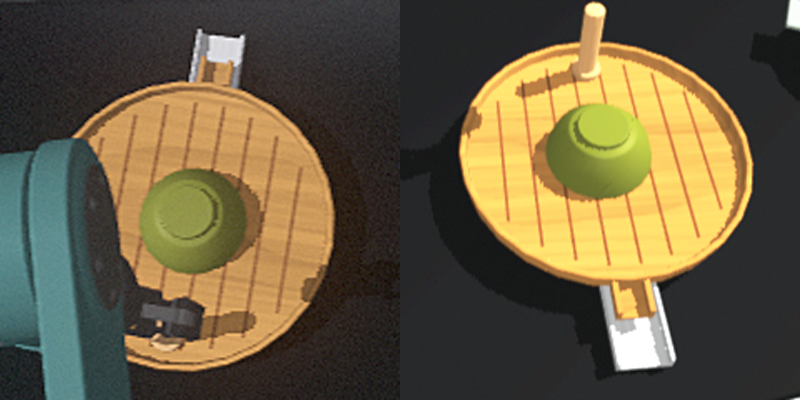

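In both views the spout lies in the chute ((218,70) left, (632,300) right). The bowl is in the middle of the tray and the gripper is clear, so I'm handing in.

```bash
python3 -c "
from bench import hand_in;print(hand_in())"
```

```text
the job is handed in; nothing more can be done
None
```

The turntable is one click stop further anticlockwise with its spout over the chute, the bowl still in place on the tray and the gripper clear; I handed it in at about 10 s.

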